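# Nip the gear in its specimen slide, then back the jaw off

## Task

Two specimen slides stand on the bench. On the one that holds the toothed gear, push the sliding jaw by its knob towards the fixed end jaw until the gear is nipped tight between the two jaws, then back the jaw off so that a gap of about 20 mm is left and the gear lies free against the end jaw. Leave the jaw of the slide with the plain ring where it is.

Things in the scene. Friction and masses are not known exactly. Their poses are not given: they have to be found in the camera images.
- gear: Steel spur gear, 60 mm across the teeth, 14 mm thick, about 0.2 kg, lying flat and loose in the channel of its slide. Origin: centre of its underside, z up.
- gear_slide: Slide holding the gear, fixed: base plate 290 x 92 x 12 mm, 72 mm channel between two dark guide strips (tops 24 mm above the bench), fixed steel end jaw (top 34 mm). Origin on the bench; x along the track towards the end jaw, whose inner face is at x = +105 mm; plate from x = -160 to +130 mm; z up. The gear touches the end jaw when its centre is at x = +75 mm.
- gear_jaw: Grey sledge 72 x 64 mm sliding along the slide's x, 160 mm travel, drag about 1.5 N, stays where left. Origin: foot of its flat steel front face, 12 mm above the bench; axes parallel to the slide's. Front plate top 36 mm, deck 28 mm above the bench. Black upright round knob, 26 mm diameter, 40 mm behind the face (local x = -40 mm, y = 0), its grip 42 to 79 mm above the bench.
- ring_jaw: Sliding jaw of the other, identical slide, which holds a plain bearing ring (52 mm across, 15 mm thick, open in the middle); not to be moved. Origin: foot of its front face, as for gear_jaw. The two slides stand on either side of the tall solid cream tester (y about -0.21 to +0.03 m, from x about 0.42 m back): pass in front of it, not through it.

How it is judged (in metres and radians):
On the way:
1. the gear is nipped tight: seated within 3 mm of the end jaw with the sliding jaw pressing on it with more than 2 N (x of gear in the frame of gear_slide above 0.072 m and contact force between gear_jaw and gear above 2 N), for 0.1 s.
At the end, for the whole second after the job is handed in: The gear lies flat in the channel within 7 mm of the end jaw, the sliding jaw stands with a gap of 10 to 32 mm between its face and the gear, and both are at rest (x of gear in the frame of gear_slide above 0.068 m and z of gear in the frame of gear_slide below 0.018 m and x of gear in the frame of gear_jaw between 0.04 and 0.062 m and linear speed of gear below 0.02 m/s and linear speed of gear_jaw below 0.01 m/s); the robot touches nothing.
It fails at once if the jaw of the ring's slide is moved by more than 10 mm (distance of ring_jaw from where it was at the start of the episode above 0.01 m).
It also fails if it takes over 38 s, if anything falls off the work surface, if the arm or the gripper's body presses on something with over 40 N, if the wrist force passes 120 N, or if a joint passes its speed limit or range.

## Robot

A 6-joint arm with a two-finger parallel gripper is mounted at the origin on a cart in front of the work surface, level with it; the furniture and walls round the work are solid. World frame = base frame: x ahead of the robot, y to its left, z up, the work surface at z = 0. Lengths are in mm, angles in rad, forces in N, time in s.
With the tool pointing down it reaches from about 350 to 975 mm from the base axis. Payload 7.1 kg.
Tool frame: the origin (TCP) lies midway between the tips of the shut fingers; the grasp point (between the pads) lies pinch_z behind it (pinch_z is the distance from the TCP to the grasp point, in mm); z points along the fingers, y is the line along which they close (so a half turn about z gives the same grasp; the last joint's range is limited). The gripper opens to 88 mm and grips with 3 to 60 N. Pads are 20 mm wide; open, the fingers measure 115 mm over their backs; the gripper's body (75 mm by 178 mm) begins 61 mm behind the grasp point.
Start: joints at [1.21, 0.423, 1.63, -0, 1.089, -0.019], TCP at [209.458, 588.84, 222.675] pointing down, gripper open.
Joint ranges: [-3, 3], [-0.9, 2.11], [0.09, 2.58], [-1.31, 4.45], [0.11, 2.69], [-2.54, 2.54]. Speed limits (rad/s): [2.39, 2.39, 3.01, 3.14, 3.14, 3.14].

## Interface

Orientations are given as a rotation vector (axis times angle).
In Python, from workcell import get_obs, get_image, close_job, pinch_z gives the robot as it stands.
- The arm moves only by the tool jog_arm, never from a script. Its argument "commands" is a list of rows, each a list of 3 entries, a list of its own where there are three numbers: the gripper command: -1 is shut, 1 is fully open, values between are in proportion, then the shift along the tool's x, y, z as a fraction of full scale, then the turn, a rotation vector about the tool's x, y, z as a fraction of full scale. In form: [[gripper, [tx, ty, tz], [rx, ry, rz]], ...]. A call has 1 to 10 rows; each row shifts and turns the commanded pose from where the row before left it, along the tool's axes as they then stand; what a row does not reach is not made up. Full scale, the value 1, is 0.1 m for a shift and 45 degrees for a turn. A row lasts 1/10 s, in which the tool goes at most 50 mm and 8.59 degrees, less where a joint would pass 70% of its speed; a pose out of reach is approached as far as the arm can. A call with a number of a shift or a turn outside -1 to 1 is refused whole. A call with a gripper value outside its range is refused whole. The fingers move at their own pace and stop on an object; the grip force is fixed at half the most. Time passes only in rows, so rows that do not move let the fingers close. It gives the time, the measured TCP pose, the force, the opening and the grip force at its end, in the units of the state.
- get_obs(): the state, without advancing time (a new reading comes with each control period).
- get_image(name): name is "side" or "top"; returns a dict with "image" (384x512x3 uint8, blue, green, red), "z_map" (384x512 float32, mm along the optical axis (not along the pixel's ray), 0 where there is no reading), "intrinsics" (3x3 intrinsics, pixels), "k1" (the pictures are not rectified: a ray, as slopes to the right and down, at radius r is drawn at 1 + k1 r^2 times it, then the intrinsics apply), "eye" and "orientation" of the camera in the world. Camera axes: x right, y down, z forward; pixel columns grow to the right and rows downward; lengths in mm; the calibration is good to about 2 mm. A picture is of the moment at which its call begins.
- close_job(): hands the job in; it is judged then, once.
The state is a dict: "t": time; "qpos": joint angles; "qvel": joint speeds; "joint_torque": joint torques, N m; "ee_pos": TCP position; "orientation": TCP orientation; "ft_force": force on the tool from outside, world axes, zero at the start; "moment": the same for the moment, N m; "width": finger opening in mm; "grasp_force": force on a finger pad.
Only numpy, scipy, OpenCV 4.12 (cv2) and the standard library are available. Lean on these libraries where they do the work, as an engineer would, in place of code of your own. Each camera call takes 0.05 s, during which the arm holds its last target. There are 200 camera calls.

## Working session

There is one attempt and no reset: what is moved stays moved. The work goes in short steps, Python scripts to look and compute and a tool call to move; the robot and the scene stay as the last step left them, time stands still between calls to the robot, and variables do not carry over. Pictures are saved under pics/ and viewed, at most 10 in all, crops included, and the job is handed in when it is done.

Besides the shell and the picture viewer there is one more tool, called after ">>>" as name(argument=value, ...) on one line, values as JSON. jog_arm: Moves the arm, as the interface text tells. Its arguments: {"type":"object","properties":{"commands":{"type":"array","items":{"type":"array"}}},"required":["commands"]}

```bash
mkdir -p pics; cat > h.py <<'E'
import numpy as np,cv2
from workcell import *
from scipy.spatial.transform import Rotation as R
def cam(n):
    d=get_image(n);o=np.array(d["orientation"],float)
    d["R"]=o if o.shape==(3,3) else R.from_rotvec(o).as_matrix() if o.size==3 else R.from_quat(o).as_matrix()
    return d
def pts(d,uv):
    K=np.array(d["intrinsics"]);uv=np.atleast_2d(np.array(uv,float))
    s=cv2.undistortPoints(uv[:,None],K,np.array([d["k1"],0,0,0.]))[:,0]
    return np.c_[s,np.ones(len(s))]
def onplane(d,uv,z):
    r=pts(d,uv)@d["R"].T;e=np.array(d["eye"]);return e+r*((z-e[2])/r[:,2])[:,None]
def bydepth(d,uv):
    uv=np.atleast_2d(np.array(uv));z=d["z_map"][uv[:,1].astype(int),uv[:,0].astype(int)]
    return np.array(d["eye"])+(pts(d,uv)*z[:,None])@d["R"].T
E
python3 - <<'E'
from h import *
print(pinch_z() if callable(pinch_z) else pinch_z); o=get_obs();print(o)
ims=[]
for n in("top","side"):
    d=cam(n);print(n,d["eye"],d["orientation"],d["intrinsics"],d["k1"]);cv2.imwrite(f"pics/{n}0.png",d["image"])
    np.save(n+"0.npy",d,allow_pickle=True)
E
```

```text
18.700000000000003
{'t': 0.0, 'qpos': array([ 1.21000499e+00,  4.23829648e-01,  1.63069327e+00,  2.73147464e-05,
        1.08855291e+00, -1.90404221e-02]), 'qvel': array([ 0.0003329 , -0.00027953, -0.0009603 , -0.00073162,  0.00249642,
        0.00021746]), 'joint_torque': array([ 1.99055248e-03, -5.44622612e+01, -2.73669845e+01,  6.46641897e-02,
        2.26884498e-02, -9.39722531e-05]), 'ee_pos': array([209.26057645, 588.34769218, 221.90738399]), 'orientation': array([-5.34180355e-01, -3.09553584e+00,  2.28048150e-03]), 'ft_force': array([0.17363826, 0.37241621, 0.52397472]), 'moment': array([0.03511551, 0.04152322, 0.02412533]), 'grasp_force': 0.0, 'width': 87.46836416739772}
top [ 313.50891007 -102.33630667  909.77251972] [-2.14848146  1.99747088 -0.2677793 ] [[352.61583791   0.         257.76060238]
 [  0.         352.61583791 192.99433668]
 [  0.           0.           1.        ]] -0.10706636319868625
side [ 160.62795508 -589.3336822   947.06041102] [-2.40966366  0.82163783 -0.24564532] [[400.02657826   0.         250.39598598]
 [  0.         400.02657826 199.96690313]
 [  0.           0.           1.        ]] -0.07008847866283818
```

View pics/top0.png

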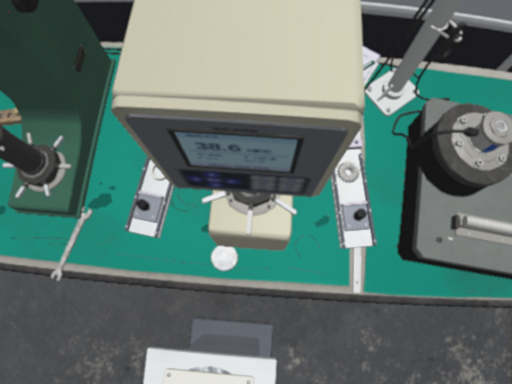

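View pics/side0.png

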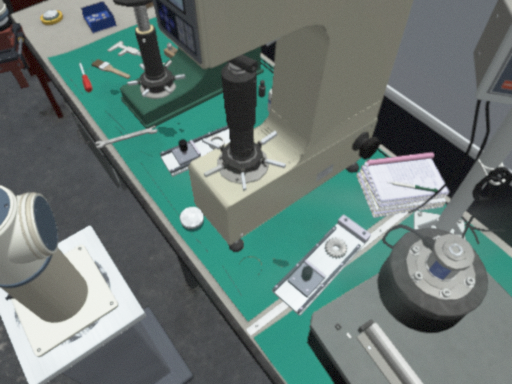

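```bash
python3 - <<'E'
from h import *
T=np.load("top0.npy",allow_pickle=True).item();S=np.load("side0.npy",allow_pickle=True).item()
a=cv2.resize(T["image"][120:260,320:400],None,fx=4.2,fy=4.2,interpolation=cv2.INTER_CUBIC)
b=cv2.resize(S["image"][205:320,265:380],None,fx=3.5,fy=3.5,interpolation=cv2.INTER_CUBIC)
c=np.zeros((600,800,3),np.uint8);c[:a.shape[0],:a.shape[1]]=a[:600];c[:b.shape[0],380:380+b.shape[1]]=b[:,:420]
cv2.imwrite("pics/crop.png",c)
P=lambda n,d,q:print(n,np.round(bydepth(d,q)).tolist())
P("top knob,gear,plate corners, left",T,[(360,214),(347,172),(345,245),(371,242),(143,205)])
P("side knob,gear,ring",S,[(307,272),(337,247),(217,142)])
P("tester front top/bottom edges",T,[(120,100),(130,120),(180,185),(250,190),(310,190),(355,125),(355,110),(250,244),(215,240),(288,240),(290,205),(250,205),(225,257)])
P("green machine",T,[(40,165),(20,140),(75,205),(110,75),(10,10)])
E
```

```text
top knob,gear,plate corners, left [[506.0, -337.0, 78.0], [635.0, -321.0, 11.0], [437.0, -317.0, 10.0], [450.0, -385.0, 9.0], [490.0, 193.0, 78.0]]
side knob,gear,ring [[504.0, -345.0, 79.0], [642.0, -321.0, 11.0], [608.0, 188.0, 9.0]]
tester front top/bottom edges [[409.0, -18.0, 738.0], [402.0, -21.0, 727.0], [401.0, -23.0, 598.0], [402.0, -88.0, 594.0], [401.0, -142.0, 610.0], [405.0, -150.0, 732.0], [413.0, -149.0, 736.0], [410.0, -77.0, 116.0], [409.0, -2.0, 147.0], [412.0, -155.0, 209.0], [482.0, -155.0, 217.0], [468.0, -76.0, 255.0], [384.0, -15.0, 29.0]]
green machine [[558.0, 452.0, 132.0], [588.0, 459.0, 214.0], [485.0, 393.0, 34.0], [890.0, 384.0, 18.0], [761.0, 392.0, 432.0]]
```

View pics/crop.png

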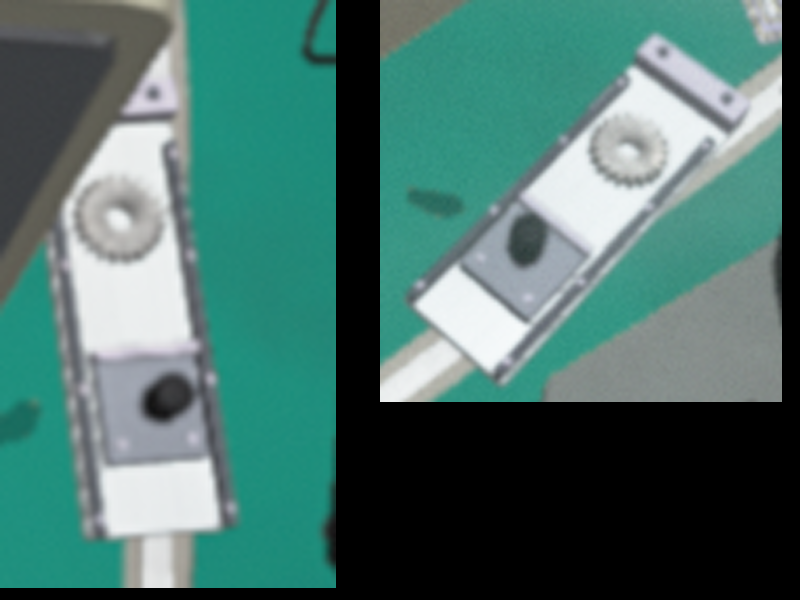

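```bash
python3 - <<'E'
from h import *
T=np.load("top0.npy",allow_pickle=True).item();S=np.load("side0.npy",allow_pickle=True).item()
t=lambda q:np.array(q)/4.2+[320,120]
s=lambda q:(np.array(q)-[380,0])/3.5+[265,205]
print("near corners top z12",onplane(T,t([(95,538),(236,524)]),12).round())
print("near strips top z24 T",onplane(T,t([(96,530),(230,517)]),24).round())
print("right strip T z24",onplane(T,t([(230,517),(168,148)]),24).round())
print("near corners side",onplane(S,s([(410,300),(500,382)]),18).round())
e=onplane(S,s([(657,33),(748,98)]),34).round();print("endjaw far corners",e)
e=onplane(S,s([(635,68),(725,130)]),34).round();print("endjaw inner top corners",e)
print("gear T,S z26",onplane(T,t([(119,216)]),26).round(),onplane(S,s([(628,147)]),26).round())
for d,n,w in((T,"T",(340,195,380,240)),(S,"S",(290,255,325,290))):
    x0,y0,x1,y1=w;g=d["image"][y0:y1,x0:x1].max(2);m=(g<45).astype(np.uint8)
    k,l,st,c=cv2.connectedComponentsWithStats(m)
    for i in range(1,k):
        if st[i,4]<20: continue
        ys,xs=np.nonzero(l==i);p=bydepth(d,np.c_[xs+x0,ys+y0]);q=p[(p[:,2]>72)&(p[:,2]<88)]
        print(n,st[i],"knob top",len(q),np.median(q,0).round(1) if len(q) else "",(q.min(0).round(),q.max(0).round()) if len(q) else "")
E
```

```text
near corners top z12 [[ 429. -311.   12.]
 [ 443. -398.   12.]]
near strips top z24 T [[ 432. -308.   24.]
 [ 445. -390.   24.]]
right strip T z24 [[ 445. -390.   24.]
 [ 681. -353.   24.]]
near corners side [[ 430. -315.   18.]
 [ 440. -398.   18.]]
endjaw far corners [[ 716. -268.   34.]
 [ 729. -352.   34.]]
endjaw inner top corners [[ 680. -280.   34.]
 [ 695. -360.   34.]]
gear T,S z26 [[ 632. -320.   26.]] [[ 632. -324.   26.]]
T [15 18  7  6 25] knob top 14 [ 500.7 -331.    77. ] (array([ 497., -340.,   73.]), array([ 507., -327.,   81.]))
```

>>> jog_arm(commands=[[1, [0, -0.3, 0], [0, 0, 0]], [1, [0, -0.3, 0], [0, 0, 0]], [1, [0, -0.3, 0], [0, 0, 0]], [1, [0, -0.3, 0], [0, 0, 0]], [1, [0, -0.3, 0], [0, 0, 0]], [1, [0, -0.3, 0], [0, 0, 0]], [1, [0, -0.3, 0], [0, 0, 0]], [1, [0, -0.3, 0], [0, 0, 0]], [1, [0, -0.3, 0], [0, 0, 0]], [1, [0, 0, 0], [0, 0, 0]]])

```text
t: 1.1
ee_pos: [117.5, 330.8, 222.0]
orientation: [-0.534, -3.095, 0.005]
ft_force: [0.2, 0.2, 0.6]
width: 87.7
grasp_force: 0.0
```

>>> jog_arm(commands=[[1, [0, 0, 0], [0, 0, -0.18]], [1, [0, 0, 0], [0, 0, -0.18]], [1, [0, 0, 0], [0, 0, -0.18]], [1, [0, 0, 0], [0, 0, -0.18]], [1, [0, 0, 0], [0, 0, -0.18]], [1, [0, 0, 0], [0, 0, -0.18]], [1, [0, 0, 0], [0, 0, -0.18]], [1, [0, 0, 0], [0, 0, -0.18]], [1, [0, 0, 0], [0, 0, -0.18]], [1, [0, 0, 0], [0, 0, -0.18]]])

```text
t: 2.1
ee_pos: [119.2, 335.2, 222.7]
orientation: [-1.612, 2.696, 0.0]
ft_force: [0.5, 0.2, -0.1]
width: 87.6
grasp_force: 0.0
```

```bash
python3 - <<'E'
from h import *
o=get_obs();print(o["qpos"].round(2),R.from_rotvec(o["orientation"]).as_matrix().round(2))
d=cam("side");cv2.imwrite("pics/s1.png",d["image"])
E
```

```text
[ 1.2   0.01  2.18  0.    0.96 -1.45] [[-0.47 -0.88  0.  ]
 [-0.88  0.47  0.  ]
 [-0.    0.   -1.  ]]
```

View pics/s1.png

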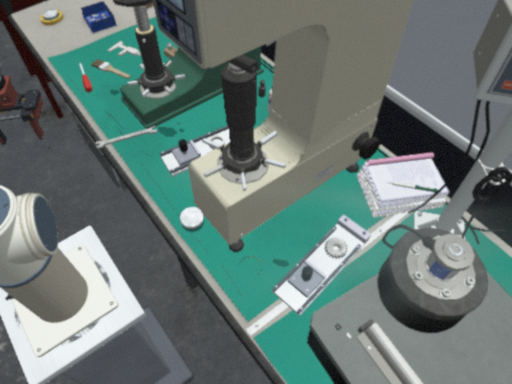

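>>> jog_arm(commands=[[1, [0.16, 0, 0], [0, 0, 0]], [1, [0.0186, -0.355, 0], [0, 0, 0.1333]], [1, [0.0186, -0.355, 0], [0, 0, 0.1333]], [1, [0.0186, -0.355, 0], [0, 0, 0.1333]], [1, [0.0186, -0.355, 0], [0, 0, 0.1333]], [1, [0.0186, -0.355, 0], [0, 0, 0.1333]], [1, [0.0186, -0.355, 0], [0, 0, 0.1333]], [1, [0.0186, -0.355, 0], [0, 0, 0.1333]], [1, [0, 0, 0], [0, 0, 0]], [1, [0, 0, 0], [0, 0, 0]]])

```text
t: 3.15
ee_pos: [268.8, 134.4, 222.6]
orientation: [0.522, -3.098, -0.0]
ft_force: [0.7, 0.4, 0.1]
width: 87.8
grasp_force: 0.0
```

```bash
python3 - <<'E'
from h import *
o=get_obs();print(o["qpos"].round(2),R.from_rotvec(o["orientation"]).as_matrix().round(3))
d=cam("side");e=cam("top");cv2.imwrite("pics/s2.png",np.hstack([cv2.resize(d["image"],(400,300)),cv2.resize(e["image"],(400,300))]))
E
```

```text
[ 0.42 -0.09  2.27  0.    0.96 -1.48] [[-0.945 -0.328 -0.   ]
 [-0.328  0.945  0.   ]
 [ 0.     0.    -1.   ]]
```

View pics/s2.png

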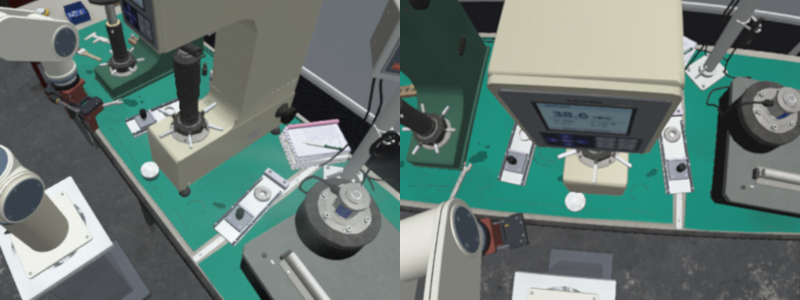

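>>> jog_arm(commands=[[1, [0.0164, -0.314, 0], [0, 0, 0.1333]], [1, [0.0164, -0.314, 0], [0, 0, 0.1333]], [1, [0.0164, -0.314, 0], [0, 0, 0.1333]], [1, [0.0164, -0.314, 0], [0, 0, 0.1333]], [1, [0.0164, -0.314, 0], [0, 0, 0.1333]], [1, [0.0164, -0.314, 0], [0, 0, 0.1333]], [1, [0.0164, -0.314, 0], [0, 0, 0.1333]], [1, [0.0164, -0.314, 0], [0, 0, 0.1333]], [1, [0.0164, -0.314, 0], [0, 0, 0.1333]], [1, [0.0164, -0.314, 0], [0, 0, 0.1333]]])

```text
t: 4.25
ee_pos: [214.3, -160.4, 222.8]
orientation: [1.091, 2.946, -0.0]
ft_force: [1.4, 1.1, -0.7]
width: 87.6
grasp_force: 0.0
```

>>> jog_arm(commands=[[1, [0.0164, -0.314, 0], [0, 0, 0.1333]], [1, [0, 0, 0], [0, 0, 0]]])

```text
t: 4.45
ee_pos: [191.4, -184.0, 222.7]
orientation: [-1.249, -2.882, 0.001]
ft_force: [1.1, -0.3, -0.5]
width: 88.1
grasp_force: 0.0
```

```bash
cat > goal.py <<'E'
from h import *
def go(g,yaw,z):
    o=get_obs();M=R.from_rotvec(o["orientation"]).as_matrix()
    y=np.degrees(np.arctan2(M[1,1],M[0,1]))
    d=(yaw-y+180)%360-180
    print("q",o["qpos"].round(2),"pos",o["ee_pos"].round(1),"ft",o["ft_force"].round(1),"w",o["width"])
    print("shift tool mm",(M.T@(np.array([*g,z])-o["ee_pos"])).round(1),"yaw y",y.round(1),"turn rz deg",-round(d,1))
E
python3 - <<'E'
from goal import *
go((503,-342),8.9,150)
d=cam("top");P=lambda q:print(np.round(bydepth(d,q)).tolist())
P([(420,130),(412,200),(408,250),(440,150),(470,200),(430,190)])
E
```

```text
q [-0.81 -0.17  2.33 -0.    0.98 -1.56] pos [ 191.4 -184.   222.7] ft [ 1.1 -0.3 -0.5] w 88.12390911391915
shift tool mm [-328.3  119.4   72.7] yaw y 43.1 turn rz deg 34.2
[[724.0, -482.0, 117.0], [544.0, -459.0, 100.0], [423.0, -447.0, 95.0], [611.0, -457.0, 255.0], [538.0, -575.0, 156.0], [555.0, -478.0, 157.0]]
```

>>> jog_arm(commands=[[1, [0, 0, 0], [0, 0, 0.19]], [1, [0, 0, 0], [0, 0, 0.19]], [1, [0, 0, 0], [0, 0, 0.19]], [1, [0, 0, 0], [0, 0, 0.19]], [1, [-0.35, 0, 0], [0, 0, 0]], [1, [-0.35, 0, 0], [0, 0, 0]], [1, [-0.35, 0, 0], [0, 0, 0]], [1, [-0.35, 0, 0], [0, 0, 0]], [1, [-0.35, 0.2, 0], [0, 0, 0]], [1, [-0.3, 0.3, 0], [0, 0, 0]]])

```text
t: 5.5
ee_pos: [277.3, -377.2, 222.4]
orientation: [-2.032, -2.396, -0.0]
ft_force: [0.9, -1.0, 0.7]
width: 87.9
grasp_force: 0.0
```

>>> jog_arm(commands=[[1, [0, 0.4, 0], [0, 0, 0]], [1, [0, 0.4, 0], [0, 0, 0]], [1, [0, 0.4, 0], [0, 0, 0]], [1, [0, 0.4, 0], [0, 0, 0]], [1, [0, 0.4, 0.2], [0, 0, 0]], [1, [0, 0.2, 0.2], [0, 0, 0]], [1, [0, 0.13, 0.2], [0, 0, 0]], [1, [0, 0, 0.12], [0, 0, 0]], [1, [0, 0, 0], [0, 0, 0]], [1, [0, 0, 0], [0, 0, 0]]])

```text
t: 6.5
ee_pos: [504.8, -338.8, 150.8]
orientation: [-2.033, -2.394, 0.0]
ft_force: [0.1, -0.3, -0.3]
width: 87.5
grasp_force: 0.0
```

```bash
python3 - <<'E'
from goal import *
go((503,-342),8.9,48)
d=cam("side");e=cam("top")
cv2.imwrite("pics/s3.png",np.hstack([cv2.resize(d["image"][200:340,220:400],(400,311)),cv2.resize(e["image"][110:260,290:410],(400,500))[:311]]) if 0 else np.hstack([cv2.resize(d["image"][190:330,230:370],(400,400)),cv2.resize(e["image"][120:260,290:430],(400,400))]))
E
```

```text
q [-0.61  0.49  1.72 -0.    0.94 -0.77] pos [ 504.8 -338.8  150.8] ft [ 0.1 -0.3 -0.3] w 87.52097812838547
shift tool mm [ -2.9  -2.2 102.8] yaw y 9.3 turn rz deg 0.4
```

View pics/s3.png

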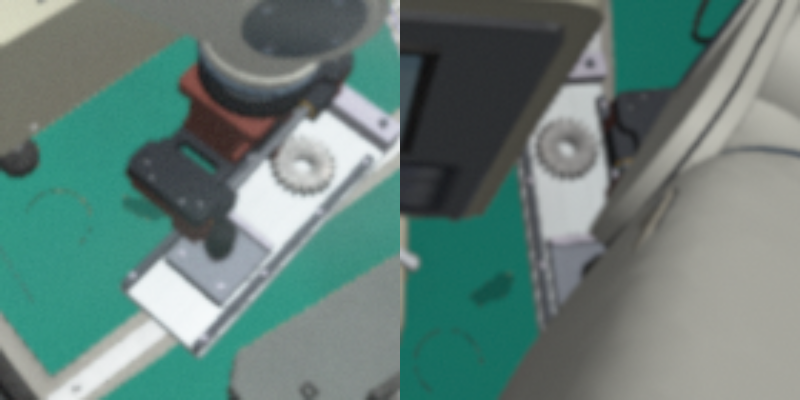

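>>> jog_arm(commands=[[1, [-0.04, -0.02, 0.25], [0, 0, 0.01]], [1, [0, 0, 0.25], [0, 0, 0]], [1, [0, 0, 0.25], [0, 0, 0]], [1, [0, 0, 0.26], [0, 0, 0]], [1, [0, 0, 0], [0, 0, 0]], [0.2, [0, 0, 0], [0, 0, 0]], [-0.2, [0, 0, 0], [0, 0, 0]], [-1, [0, 0, 0], [0, 0, 0]], [-1, [0, 0, 0], [0, 0, 0]], [-1, [0, 0, 0], [0, 0, 0]]])

```text
t: 7.6
ee_pos: [503.7, -344.4, 50.4]
orientation: [2.044, 2.384, 0.0]
ft_force: [-0.7, -0.3, -0.4]
width: 51.4
grasp_force: 0.0
```

>>> jog_arm(commands=[[-1, [0, 0, 0], [0, 0, 0]], [-1, [0, 0, 0], [0, 0, 0]], [-1, [0, 0, 0], [0, 0, 0]]])

```text
t: 7.9
ee_pos: [503.8, -344.2, 49.9]
orientation: [2.044, 2.385, 0.001]
ft_force: [1.8, 0.9, 1.0]
width: 27.2
grasp_force: 0.8
```

>>> jog_arm(commands=[[-1, [0, 0, 0], [0, 0, 0]], [-1, [0, 0, 0], [0, 0, 0]], [-1, [0, 0.1, 0], [0, 0, 0]], [-1, [0, 0.15, 0], [0, 0, 0]], [-1, [0, 0.15, 0], [0, 0, 0]], [-1, [0, 0.1, 0], [0, 0, 0]], [-1, [0, 0.1, 0], [0, 0, 0]], [-1, [0, 0.1, 0], [0, 0, 0]], [-1, [0, 0.1, 0], [0, 0, 0]], [-1, [0, 0, 0], [0, 0, 0]]])

```text
t: 8.9
ee_pos: [584.5, -332.1, 49.8]
orientation: [2.042, 2.384, 0.001]
ft_force: [2.0, -2.4, 2.7]
width: 25.5
grasp_force: 30.0
```

```bash
python3 - <<'E'
from goal import *
go((598,-329),8.9,50)
d=cam("side")
cv2.imwrite("pics/s4.png",cv2.resize(d["image"][190:330,250:390],(560,560)))
E
```

```text
q [-0.53  0.7   1.6   0.    0.83 -0.69] pos [ 584.5 -332.1   49.8] ft [ 2.  -2.4  2.7] w 25.52542626923167
shift tool mm [ 1.  13.8 -0.1] yaw y 8.8 turn rz deg -0.1
```

View pics/s4.png

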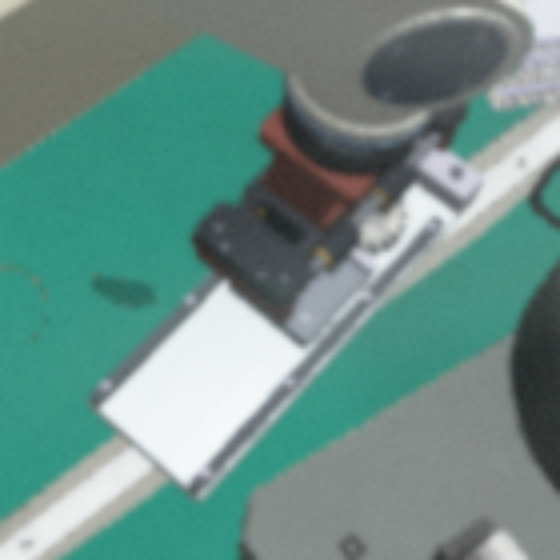

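>>> jog_arm(commands=[[-1, [0, 0.04, 0], [0, 0, 0]], [-1, [0, 0.03, 0], [0, 0, 0]], [-1, [0, 0.02, 0], [0, 0, 0]], [-1, [0, 0, 0], [0, 0, 0]]])

```text
t: 9.35
ee_pos: [591.6, -331.0, 49.9]
orientation: [2.044, 2.384, -0.0]
ft_force: [-0.3, -5.1, 5.2]
width: 25.3
grasp_force: 30.0
```

>>> jog_arm(commands=[[-1, [0, 0.02, 0], [0, 0, 0]], [-1, [0, 0, 0], [0, 0, 0]]])

```text
t: 9.55
ee_pos: [593.5, -330.7, 49.9]
orientation: [2.044, 2.384, -0.0]
ft_force: [-0.7, -5.0, 3.8]
width: 25.5
grasp_force: 30.0
```

>>> jog_arm(commands=[[-1, [0, 0.01, 0], [0, 0, 0]], [-1, [0, 0, 0], [0, 0, 0]]])

```text
t: 9.75
ee_pos: [594.4, -330.6, 49.9]
orientation: [2.044, 2.385, -0.0]
ft_force: [-1.8, -5.2, 4.6]
width: 25.2
grasp_force: 30.0
```

>>> jog_arm(commands=[[-1, [0, 0.015, 0], [0, 0, 0]], [-1, [0, 0, 0], [0, 0, 0]]])

```text
t: 9.95
ee_pos: [595.9, -330.3, 49.9]
orientation: [2.044, 2.385, -0.0]
ft_force: [-0.8, -5.1, 3.9]
width: 25.3
grasp_force: 30.0
```

>>> jog_arm(commands=[[-1, [0, 0.015, 0], [0, 0, 0]], [-1, [0, 0, 0], [0, 0, 0]]])

```text
t: 10.15
ee_pos: [597.4, -330.1, 49.9]
orientation: [2.044, 2.384, -0.0]
ft_force: [-0.2, -4.9, 4.8]
width: 25.1
grasp_force: 30.0
```

>>> jog_arm(commands=[[-1, [0, 0.015, 0], [0, 0, 0]], [-1, [0, 0, 0], [0, 0, 0]]])

```text
t: 10.35
ee_pos: [598.8, -329.9, 49.9]
orientation: [2.044, 2.384, -0.0]
ft_force: [-0.9, -4.5, 5.6]
width: 25.2
grasp_force: 30.0
```

>>> jog_arm(commands=[[-1, [0, 0.015, 0], [0, 0, 0]], [-1, [0, 0, 0], [0, 0, 0]]])

```text
t: 10.55
ee_pos: [600.3, -329.7, 49.9]
orientation: [2.044, 2.384, -0.0]
ft_force: [-1.1, -5.6, 3.9]
width: 25.0
grasp_force: 30.0
```

>>> jog_arm(commands=[[-1, [0, 0.015, 0], [0, 0, 0]], [-1, [0, 0, 0], [0, 0, 0]]])

```text
t: 10.75
ee_pos: [601.8, -329.4, 49.9]
orientation: [2.044, 2.385, -0.0]
ft_force: [-1.3, -4.8, 5.2]
width: 25.0
grasp_force: 30.0
```

>>> jog_arm(commands=[[-1, [0, 0.015, 0], [0, 0, 0]], [-1, [0, 0, 0], [0, 0, 0]]])

```text
t: 10.95
ee_pos: [602.1, -329.4, 49.8]
orientation: [-2.044, -2.384, 0.002]
ft_force: [-5.8, -6.9, 7.8]
width: 25.4
grasp_force: 30.0
```

>>> jog_arm(commands=[[-1, [0, 0.01, 0], [0, 0, 0]], [-1, [0, 0, 0], [0, 0, 0]], [-1, [0, 0, 0], [0, 0, 0]], [-1, [0, 0, 0], [0, 0, 0]]])

```text
t: 11.35
ee_pos: [602.2, -329.3, 49.8]
orientation: [-2.043, -2.383, 0.003]
ft_force: [-9.0, -7.0, 9.0]
width: 25.3
grasp_force: 30.0
```

```bash
python3 - <<'E'
from goal import *
go((582,-332),8.9,50)
d=cam("side")
cv2.imwrite("pics/s5.png",cv2.resize(d["image"][200:300,300:400],(600,600),interpolation=cv2.INTER_CUBIC))
E
```

```text
q [-0.52  0.72  1.56 -0.    0.86 -0.67] pos [ 602.2 -329.3   49.8] ft [-9. -7.  9.] w 25.256869404735355
shift tool mm [  0.5 -20.4  -0.1] yaw y 8.8 turn rz deg -0.1
```

View pics/s5.png

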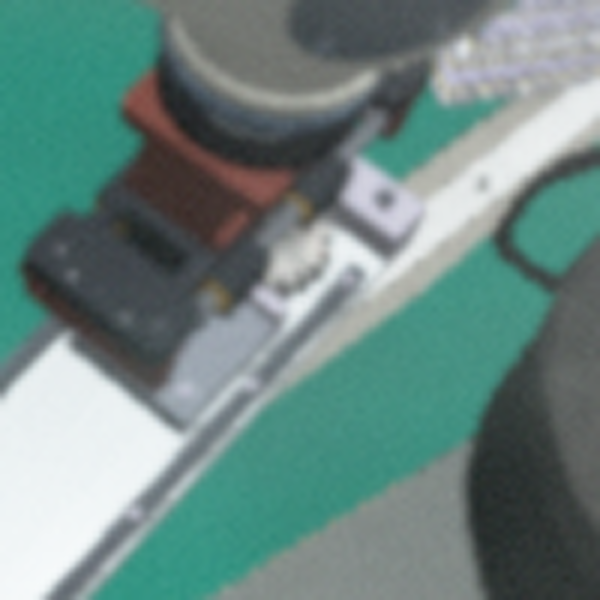

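>>> jog_arm(commands=[[-1, [0, -0.02, 0], [0, 0, 0]], [-1, [0, -0.05, 0], [0, 0, 0]], [-1, [0, -0.05, 0], [0, 0, 0]], [-1, [0, -0.05, 0], [0, 0, 0]], [-1, [0, -0.05, 0], [0, 0, 0]], [-1, [0, 0, 0], [0, 0, 0]], [-1, [0, 0, 0], [0, 0, 0]]])

```text
t: 12.1
ee_pos: [582.2, -332.3, 49.8]
orientation: [2.044, 2.385, -0.0]
ft_force: [-1.2, -5.4, 4.1]
width: 25.0
grasp_force: 30.0
```

>>> jog_arm(commands=[[-0.2, [0, 0, 0], [0, 0, 0]], [-0.2, [0, 0, 0], [0, 0, 0]], [0, [0, 0, 0], [0, 0, 0]], [0, [0, 0, 0], [0, 0, 0]], [0, [0, 0, 0], [0, 0, 0]], [0, [0, 0, 0], [0, 0, 0]]])

```text
t: 12.7
ee_pos: [582.4, -331.8, 49.6]
orientation: [-2.044, -2.385, -0.0]
ft_force: [-0.6, -0.8, -0.1]
width: 43.9
grasp_force: 0.0
```

Released cleanly; lift and draw back along the track to clear the view.

>>> jog_arm(commands=[[0, [0, 0, -0.1], [0, 0, 0]], [0, [0, 0, -0.25], [0, 0, 0]], [0, [0, 0, -0.4], [0, 0, 0]], [0, [0, 0, -0.4], [0, 0, 0]], [0, [0, -0.4, -0.3], [0, 0, 0]], [0, [0, -0.4, 0], [0, 0, 0]], [0, [0, -0.4, 0], [0, 0, 0]], [0, [0, -0.4, 0], [0, 0, 0]], [0, [0, 0, 0], [0, 0, 0]], [0, [0, 0, 0], [0, 0, 0]]])

```text
t: 13.7
ee_pos: [424.2, -356.9, 195.7]
orientation: [2.045, 2.382, 0.0]
ft_force: [-0.4, 0.5, 0.1]
width: 44.3
grasp_force: 0.0
```

```bash
python3 - <<'E'
from goal import *
go((582,-332),8.9,50)
d=cam("side")
cv2.imwrite("pics/s6.png",cv2.resize(d["image"][200:320,270:390],(600,600),interpolation=cv2.INTER_CUBIC))
E
```

```text
q [-0.72  0.35  1.81  0.    0.98 -0.87] pos [ 424.2 -356.9  195.7] ft [-0.4  0.5  0.1] w 44.262380194673185
shift tool mm [  0.9 159.6 145.9] yaw y 8.7 turn rz deg -0.2
```

View pics/s6.png

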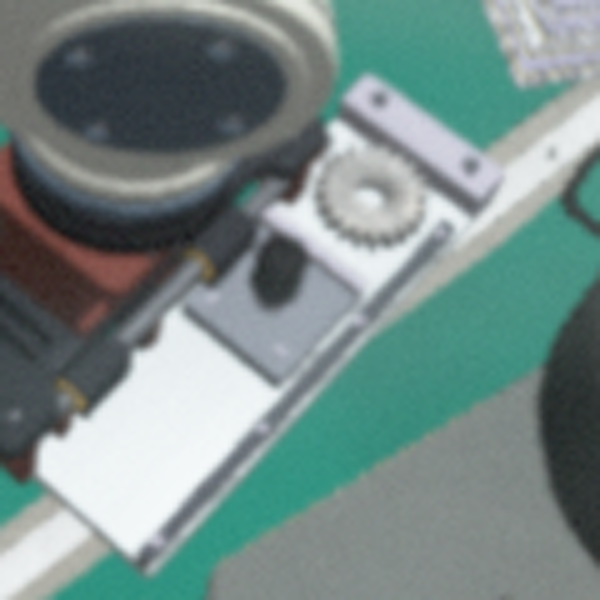

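```bash
python3 - <<'E'
from h import *
S=np.load("side0.npy",allow_pickle=True).item()
f=lambda q,z:onplane(S,np.array(q)/5+[270,200],z)
u=np.array([.988,.155]);
g=f([(371,197)],26);e=f([(345,105),(478,205)],34);j=f([(270,207),(358,292)],36)
for n,a in(("gear",g),("endface",e),("jawface",j)):print(n,a.round(1).tolist(),(a[:,:2]@u).mean().round(1))
E
```

```text
gear [[665.0, -320.9, 26.0]] 607.3
endface [[690.1, -274.1, 34.0], [701.5, -361.2, 34.0]] 638.2
jawface [[613.8, -295.6, 36.0], [615.1, -359.0, 36.0]] 556.4
```

```bash
python3 -c "
from workcell import *
print(close_job())"
```

```text
the job is handed in; nothing more can be done
None
```

The job is handed in: the gear was nipped against the end jaw with about 8 N extra at the wrist, then the jaw was backed off. From the last picture the gear sits about 1 mm from the end jaw with a gap of about 21 mm, and the ring's slide was not touched. The judge's verdict was not shown.

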